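Make up the staining kit and the rinsing kit

TASK

Make up the two kits from the stock on the bench, each thing standing upright on the floor of its own bay. Staining kit, in the tray with three bays: the brown bottle in the large end bay, the beaker in the middle bay and the small dropper bottle in the narrow end bay; rinsing kit, in the tray with two bays: the big white bottle with the white cap in the square bay and the small white carton in the oblong bay. Set everything down gently without dropping it, and leave the blue-capped big bottle and the petri dish where they are.

Things in the scene. Friction and masses are not known exactly. Their poses are not given: they have to be found in the camera images.
- tray_three: Grey plastic kit tray with three bays, 238 x 90 x 15 mm, fixed, left or right of the stock. Origin: centre of underside; x along its length, roughly away from the robot; z up. Walls 4 mm thick, 15 mm high; floor 3 mm. Bay centres at y = 0: large end bay x = -74 mm and middle bay x = +12 mm, each 82 x 82 mm inside; narrow end bay x = +86 mm, 58 x 58 mm inside, between solid ledges 12 mm wide, 15 mm high.
- tray_two: Grey plastic kit tray with two bays, 238 x 90 x 15 mm, fixed, on the other side of the stock. Origin: centre of underside; x along its length, roughly away from the robot; z up. Walls 4 mm thick, 15 mm high; floor 3 mm. Bay centres at y = 0: oblong bay x = -43 mm, 144 mm along x by 82 mm along y inside; square bay x = +74 mm, 82 x 82 mm inside.
- amber_bottle: Brown reagent bottle with a white cap, loose, about 0.22 kg. Origin: centre of its underside, z up. Round body 58 mm in diameter and about 85 mm high, then the shoulder and a cap 34 mm in diameter to 112 mm in all.
- beaker: Empty clear plastic beaker without a handle, loose, about 0.04 kg. Origin: centre of its underside, z up. 50 mm in diameter at the foot, 59 mm at the rim, 70 mm high.
- dropper_bottle: Small white bottle with a blue cap, much the smallest bottle, loose, about 0.04 kg. Origin: centre of its underside, z up. Round body 34 mm in diameter and about 58 mm high, cap 20 mm in diameter to 78 mm in all.
- hdpe_bottle: Big white bottle with a white cap, loose, about 0.25 kg. Origin: centre of its underside, z up. Round body 62 mm in diameter and about 90 mm high, cap about 36 mm in diameter to 120 mm in all.
- film_box: Small white closed carton, loose, 55 mm along its x, 120 mm along its y, 50 mm high. Origin: centre of its underside, z up. It lies with its long side roughly across the robot's view (along world y) and has to be turned about a quarter turn to fit the oblong bay; either way round will do.
- buffer_bottle: Big clear-and-white bottle with a blue cap, 66 mm in diameter, 128 mm high, loose. Origin: centre of its underside. Not part of either kit: it stands among the stock and stays there.
- petri_dish: Flat round petri dish, 61 mm in diameter, 12 mm high, loose, behind the stock. Origin: centre of its underside. Not part of either kit: it stays there.
Mind the look-alikes: they are no part of the job. What is shaped like the hdpe_bottle but pink is not meant.

How it is judged:
At the end, for the whole second after the job is handed in: Each thing stands in its named bay, within 18 mm of the bay's centre along either tray axis (dropper bottle 14 mm), origin under 8 mm above the tray's underside, upright to 0.1 rad, at rest; the blue-capped big bottle and the petri dish are within 20 mm of their starts (x of amber_bottle in the frame of tray_three between -0.092 and -0.056 m and y of amber_bottle in the frame of tray_three between -0.018 and 0.018 m and z of amber_bottle in the frame of tray_three between -0.001 and 0.008 m and angle between each of amber_bottle, beaker, dropper_bottle, hdpe_bottle, film_box's own z axis and vertical below 0.1 rad and linear speed of each of amber_bottle, beaker, dropper_bottle, hdpe_bottle, film_box below 0.02 m/s and angular speed of each of amber_bottle, beaker, dropper_bottle, hdpe_bottle, film_box below 0.2 rad/s and x of beaker in the frame of tray_three between -0.006 and 0.03 m and y of beaker in the frame of tray_three between -0.018 and 0.018 m and z of beaker in the frame of tray_three between -0.001 and 0.008 m and x of dropper_bottle in the frame of tray_three between 0.072 and 0.1 m and y of dropper_bottle in the frame of tray_three between -0.014 and 0.014 m and z of dropper_bottle in the frame of tray_three between -0.001 and 0.008 m and x of hdpe_bottle in the frame of tray_two between 0.056 and 0.092 m and y of hdpe_bottle in the frame of tray_two between -0.018 and 0.018 m and z of hdpe_bottle in the frame of tray_two between -0.001 and 0.008 m and x of film_box in the frame of tray_two between -0.061 and -0.025 m and y of film_box in the frame of tray_two between -0.018 and 0.018 m and z of film_box in the frame of tray_two between -0.001 and 0.008 m and distance of each of buffer_bottle, petri_dish from where it was at the start of the episode below 0.02 m); the robot touches nothing.
It fails at once if a thing of the kits is dropped from more than about 3 cm or thrown (faster than 0.8 m/s while the fingers do not touch it) ((linear speed of amber_bottle above 0.8 m/s and contact force between amber_bottle and the fingers below 0.01 N) or (linear speed of beaker above 0.8 m/s and contact force between beaker and the fingers below 0.01 N) or (linear speed of dropper_bottle above 0.8 m/s and contact force between dropper_bottle and the fingers below 0.01 N) or (linear speed of hdpe_bottle above 0.8 m/s and contact force between hdpe_bottle and the fingers below 0.01 N) or (linear speed of film_box above 0.8 m/s and contact force between film_box and the fingers below 0.01 N)).
It fails at once if the blue-capped big bottle is shifted by more than 20 mm or lifted (distance of buffer_bottle from where it was at the start of the episode above 0.02 m).
It fails at once if the petri dish is shifted by more than 20 mm or lifted (distance of petri_dish from where it was at the start of the episode above 0.02 m).
It also fails if it takes over 115 s, if anything falls off the work surface, if the arm or the gripper's body presses on something with over 40 N, if the wrist force passes 120 N, or if a joint passes its speed limit or range.

ROBOT

A 7-joint arm with a two-finger parallel gripper is mounted at the origin on the work surface; the furniture and walls round the work are solid. World frame = base frame: x ahead of the robot, y to its left, z up, the work surface at z = 0. Lengths are in m, angles in rad, forces in N, time in s.
With the tool pointing down it reaches from about 0.35 to 0.9 m from the base axis. Payload 7.2 kg.
Tool frame: the origin (TCP) lies on the front face of the gripper's body, between the roots of the fingers; the fingertips stand 80 mm ahead of it and the grasp point (between the pads) lies 61 mm ahead of it (tcp_to_tips is the distance from the TCP to the fingertips, in m); z points along the fingers, y is the direction in which the jaws open and shut (so a half turn about z gives the same grasp; the last joint's range is limited). The gripper opens to 88 mm and grips with 3 to 60 N. Pads are 20 mm wide; open, the fingers measure 115 mm over their backs; the gripper's body (75 mm by 178 mm) begins 61 mm behind the grasp point.
Start: joints at [1.158, 0.411, -0.013, 1.596, 0.006, 1.134, -0.082], TCP at [0.211, -0.588, 0.303] pointing down, gripper open.
Joint ranges: [-2.95, 2.95], [-0.29, 1.99], [-1.47, 1.44], [0.14, 2.54], [-1.03, 4.17], [0.13, 1.85], [-2.86, 2.86]. Speed limits (rad/s): [2.39, 2.39, 3.01, 3.01, 3.14, 3.14, 3.14].

INTERFACE

Orientations are given as a 3x3 rotation matrix whose columns are the frame's x, y, z axes.
In Python, from plant import * gives the robot as it stands. The module is installed in compiled form; this text tells all that it offers. Calls block until the motion is done:
- goto(position, orientation): joint-space move of the TCP to a pose.
- move_l(position, v=0.15, frame=None): straight line of the TCP; frame=None keeps the orientation; v is the mean speed in m/s.
- set_joints(angles): joint-space move.
- command_gripper(opening, force=None): finger opening in m; force is the grip in N (None keeps the last); returns when the fingers have stopped.
- sleep(seconds).
- solve_ik(position, orientation): joint angles nearest the present ones, or None.
- get_state(): the state.
- camera(name): name is "side" or "top"; returns (picture, depth): 420x560x3 uint8, red, green, blue; 420x560 float32, m along the optical axis (not along the pixel's ray), 0 where there is no reading.
- camera_params(name): a dict with "K" (3x3 intrinsics, pixels), "xyz" and "rotation" of the camera in the world. Camera axes: x right, y down, z forward; pixel columns grow to the right and rows downward; lengths in m; the calibration is good to about 2 mm. A picture is of the moment at which its call begins. camera_params takes no time and is no camera call.
A pose or a line that the arm cannot do raises PlanningError and nothing moves.
- finish_job(): hands the job in, once; it reports no verdict.
The state is a dict: "time_s": time; "joints": joint angles; "qd": joint speeds; "tau": joint torques, N m; "tcp_pos": TCP position; "ee_rot": TCP orientation; "force": force on the tool from outside, world axes, zero at the start; "ft_torque": the same for the moment, N m; "width": finger opening in m.
Only numpy, scipy, OpenCV 4.12 (cv2) and the standard library are available. Lean on these libraries where they do the work, as an engineer would, in place of code of your own. Each camera call takes 0.05 s, during which the arm holds its last target.

## Working session

There is one attempt and no reset: what is moved stays moved. The work goes in short steps, each a Python script; the robot and the scene stay as the last script left them, time stands still between calls to the robot, and variables do not carry over. Pictures are saved under pics/ and viewed, and the job is handed in when it is done.

```bash
mkdir -p pics; python3 - <<'E'
from plant import *
import cv2, numpy as np
for n in ("side","top"):
    p,d=camera(n); cv2.imwrite(f"pics/{n}0.png",p[:,:,::-1]); np.save(f"{n}0.npy",d)
    c=camera_params(n); print(n,np.round(c["K"],1).tolist(),np.round(c["xyz"],3),np.round(c["rotation"],3).tolist())
s=get_state(); print(s["time_s"],s["tcp_pos"],s["ee_rot"],s["width"],s["force"])
E
```

```text
side [[402.1, 0.0, 279.9], [0.0, 402.1, 214.9], [0.0, 0.0, 1.0]] [-0.077  0.73   0.622] [[-0.781, -0.324, 0.533], [-0.624, 0.434, -0.65], [-0.021, -0.841, -0.541]]
top [[430.5, 0.0, 280.6], [0.0, 430.5, 213.5], [0.0, 0.0, 1.0]] [ 0.282 -0.011  1.344] [[0.019, -0.988, 0.151], [-1.0, -0.015, 0.023], [-0.02, -0.151, -0.988]]
0.1 [ 0.21113133 -0.58793384  0.30190368] [[ 9.41140055e-01  3.38016438e-01 -5.34442144e-04]
 [ 3.38016852e-01 -9.41139205e-01  1.26704482e-03]
 [-7.47024783e-05 -1.37311708e-03 -9.99999054e-01]] 0.08793788724774944 [-1.0906613   0.65066152  0.6320625 ]
```

View pics/side0.png

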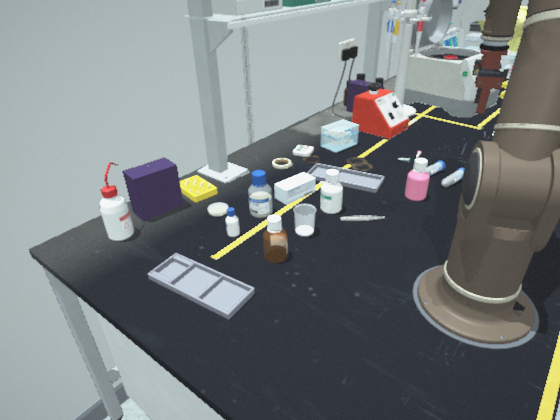

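View pics/top0.png

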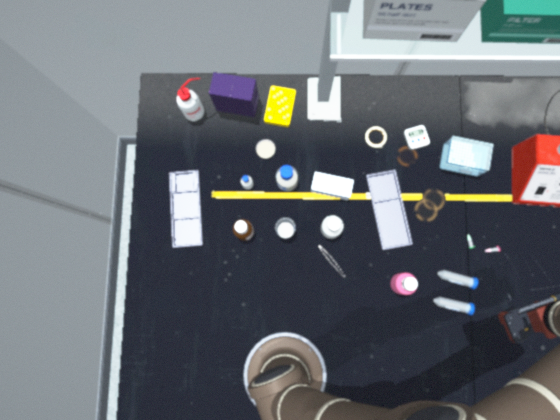

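The side view shows the three-bay tray at (200,283), brown bottle (275,240), beaker (305,220), dropper (232,222), blue-capped buffer (260,195), white bottle (331,193), carton (295,187), two-bay tray (345,177) and pink look-alike (417,180). The top view shows the same things at (185,208), (243,229), (285,229), (246,181), (287,177), (332,227), (332,185), (389,209) and (404,284). I'll enlarge it next.

```bash
python3 - <<'E'
import cv2
i=cv2.imread("pics/top0.png")
c=i[130:270,155:425]; c=cv2.resize(c,None,fx=2.96,fy=2.96,interpolation=cv2.INTER_CUBIC); cv2.imwrite("pics/topc.png",c)
i=cv2.imread("pics/side0.png")
c=i[150:320,140:400]; c=cv2.resize(c,None,fx=3,fy=3,interpolation=cv2.INTER_CUBIC); cv2.imwrite("pics/sidec.png",c)
E
```

```text
(no output)
```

View pics/topc.png

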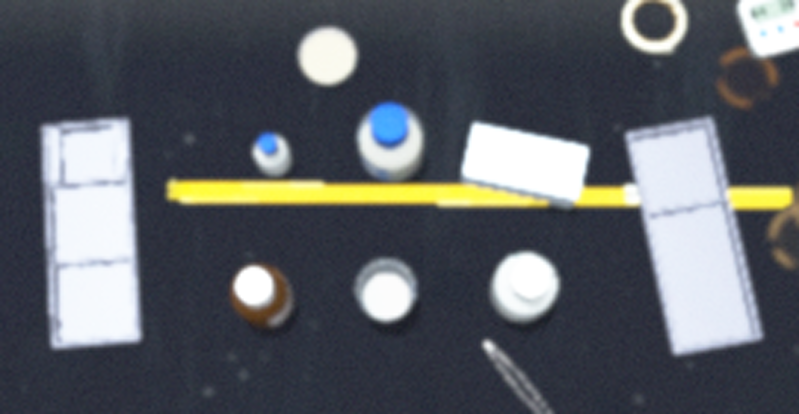

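View pics/sidec.png

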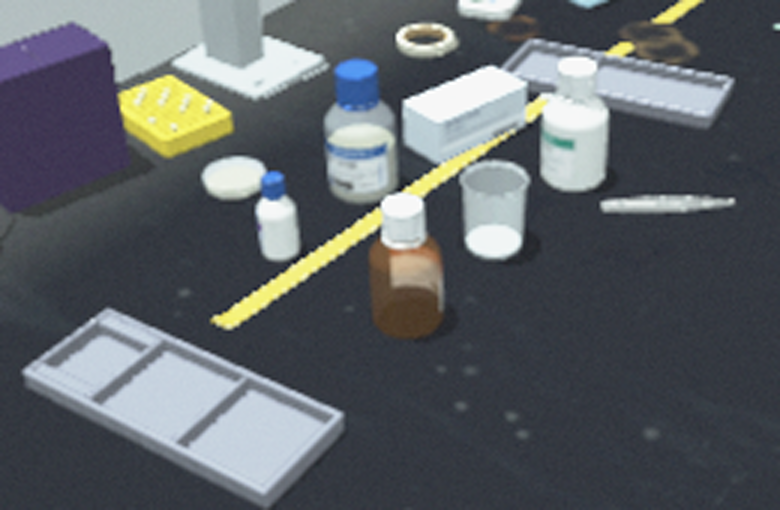

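```bash
cat > h.py <<'E'
from plant import *
import cv2, numpy as np
def ray(cam,u,v,z):
    c=camera_params(cam);K=np.array(c["K"]);R=np.array(c["rotation"]);o=np.array(c["xyz"])
    d=R@np.linalg.inv(K)@[u,v,1]; return o+d*(z-o[2])/d[2]
def cloud(cam,D):
    c=camera_params(cam);K=np.array(c["K"]);R=np.array(c["rotation"]);o=np.array(c["xyz"])
    v,u=np.mgrid[:D.shape[0],:D.shape[1]]
    P=np.stack([(u-K[0,2])/K[0,0]*D,(v-K[1,2])/K[1,1]*D,D],-1)@R.T+o
    P[D==0]=np.nan; return P
E
python3 - <<'E'
from h import *
def t(u,v,z): return ray("top",155+(u+.5)/2.96-.5,130+(v+.5)/2.96-.5,z)
def s(u,v,z): return ray("side",140+(u+.5)/3-.5,150+(v+.5)/3-.5,z)
print("top")
for n,u,v,z in [("amber",254,285,.112),("drop",268,142,.078),("hdpe",529,282,.12),("buf",389,123,.128),("beaker",387,288,.07),("beakfoot",386,296,.003),("petri",328,56,.012)]: print(n,np.round(t(u,v,z),4))
for n,cs,z in [("three",[(41,125),(130,117),(141,341),(52,349)],.015),("two",[(626,131),(712,117),(763,340),(675,355)],.015),("box",[(475,122),(590,146),(577,197),(461,172)],.05)]:
    P=np.array([t(u,v,z)[:2] for u,v in cs]); print(n,P.round(4).tolist(),P.mean(0).round(4),[np.round(np.linalg.norm(P[i]-P[i-1]),4) for i in range(4)], np.degrees(np.arctan2(*(P[0]+P[1]-P[2]-P[3])[::-1])))
print("side")
for n,u,v,z in [("amber",405,206,.112),("drop",273,181,.078),("hdpe",578,67,.12),("buf",357,69,.128),("beaker",495,178,.07),("petri",235,176,.012)]: print(n,np.round(s(u,v,z),4))
for n,cs,z in [("three",[(22,372),(108,310),(344,415),(263,490)],.015),("two",[(0,0),(533,40),(734,82),(710,114)],.015)]:
    P=np.array([s(u,v,z)[:2] for u,v in cs]); print(n,P.round(4).tolist(),P.mean(0).round(4))
# depth
for cam in("top","side"):
    P=cloud(cam,np.load(cam+"0.npy")).reshape(-1,3)
    print(cam)
    for n,c,z,h in [("amber",t(254,285,.112),.112,1),("drop",t(268,142,.078),.078,1),("hdpe",t(529,282,.12),.12,1),("buf",t(389,123,.128),.128,1),("beaker",t(387,288,.07),.07,2),("box",t(525,160,.05),.05,3)]:
        r={1:.03,2:.045,3:.08}[h]
        q=P[(np.hypot(P[:,0]-c[0],P[:,1]-c[1])<r)&(abs(P[:,2]-z)<.008)]
        if len(q): print(n,len(q),q.mean(0).round(4),"mid",((q.min(0)+q.max(0))/2).round(4),np.ptp(q,0).round(3), np.median(q[:,2]).round(4), cv2.minAreaRect(q[:,:2].astype(np.float32)) if h==3 else "")
E
```

```text
top
amber [0.4319 0.1323 0.112 ]
drop [0.5832 0.1267 0.078 ]
hdpe [ 0.4382 -0.1346  0.12  ]
buf [0.592  0.0031 0.128 ]
beaker [0.4362 0.0029 0.07  ]
beakfoot [0.4357 0.0046 0.003 ]
petri [0.6952 0.0717 0.012 ]
three [[0.6136, 0.3791], [0.6237, 0.2833], [0.3828, 0.2603], [0.3728, 0.3535]] [0.4982 0.319 ] [np.float64(0.2421), np.float64(0.0964), np.float64(0.242), np.float64(0.0938)] 5.763954638080033
two [[0.6154, -0.2484], [0.632, -0.34], [0.3948, -0.3875], [0.3777, -0.2963]] [ 0.505  -0.3181] [np.float64(0.2425), np.float64(0.093), np.float64(0.2419), np.float64(0.0927)] 11.35493837548354
box [[0.6142, -0.0856], [0.5902, -0.2048], [0.5362, -0.1911], [0.5608, -0.0715]] [ 0.5753 -0.1382] [np.float64(0.0552), np.float64(0.1216), np.float64(0.0558), np.float64(0.1221)] -14.550951232067495
side
amber [0.4263 0.1357 0.112 ]
drop [0.575  0.1334 0.078 ]
hdpe [ 0.4382 -0.1302  0.12  ]
buf [0.5889 0.0047 0.128 ]
beaker [0.4333 0.006  0.07  ]
petri [0.6901 0.0766 0.012 ]
three [[0.6108, 0.3783], [0.6189, 0.2885], [0.3824, 0.264], [0.3774, 0.3521]] [0.4974 0.3207]
two [[1.235, -0.0388], [0.625,
[... 653 characters left out ...]
978702247142792, 0.05676242709159851), 78.7520751953125)
side
amber 126 [0.4286 0.1379 0.1105] mid [0.4304 0.1343 0.109 ] [0.032 0.035 0.01 ] 0.1115 
drop 43 [0.5807 0.1313 0.0757] mid [0.582  0.1298 0.0748] [0.02  0.017 0.009] 0.077 
hdpe 88 [ 0.4394 -0.1299  0.1187] mid [ 0.4423 -0.1325  0.1175] [0.036 0.039 0.01 ] 0.1195 
buf 101 [0.5885 0.0091 0.1268] mid [0.5929 0.0057 0.1254] [0.037 0.037 0.011] 0.1278 
beaker 124 [0.4368 0.0031 0.0666] mid [0.4356 0.0045 0.0666] [0.057 0.06  0.009] 0.0669 
box 426 [ 0.5695 -0.13    0.0496] mid [ 0.572  -0.1335  0.0481] [0.078 0.127 0.012] 0.0501 ((0.5730134844779968, -0.13384020328521729), (0.12097138166427612, 0.06028636172413826), 78.70514678955078)
```

Candidates for the targets:
- White-capped big bottle: (332,227). The pink one at (404,284) and the blue-capped one at (287,177) are rejected.
- Brown bottle: (243,229), the only brown one.
- Dropper bottle: (246,181), the smallest bottle. The red-spouted wash bottle at (190,105) is not it.
- Carton: (332,185). The glassy box at (467,155) is not it.

The crops confirm these choices. I'll start with the white bottle.

```bash
cat >> h.py <<'E'
def rot(a):
    y=np.array([np.cos(a),np.sin(a),0]);z=np.array([0,0,-1.]);return np.column_stack([np.cross(y,z),y,z])
def best(p,a):
    q0=np.array(get_state()["joints"]);c=[]
    for k in(-1,0,1):
        q=solve_ik(p,rot(a+k*np.pi))
        if q is not None:c.append((abs(np.array(q)-q0).max(),k,q))
    c.sort(key=lambda t:t[0]); return rot(a+c[0][1]*np.pi),np.round(c[0][2],2)
def st(m=""):
    s=get_state();print(m,round(s["time_s"],2),np.round(s["tcp_pos"],4),"w",round(s["width"],4),"F",np.round(s["force"],1),flush=True)
T3=(np.array([.498,.3195]),np.radians(5.9)); T2=(np.array([.505,-.318]),np.radians(11.4))
def bay(T,x): return T[0]+x*np.array([np.cos(T[1]),np.sin(T[1])])
def pick(xy,a,zg,force,lift,op=.088):
    zt=zg+.061
    p=[*xy,max(lift,zt+.1)]; R,q=best(p,a); print(q)
    command_gripper(op); goto(p,R); st("above")
    move_l([*xy,zt],v=.15); st("at")
    command_gripper(0,force); st("gripped")
    move_l([*xy,lift],v=.15); st("lifted")
def place(xy,a,zg,lift):
    zt=zg+.061+.003
    p=[*xy,lift]; R,q=best(p,a); print(q)
    goto(p,R); st("over")
    move_l([*xy,zt+.012],v=.15); move_l([*xy,zt+.001],v=.03); st("down")
def release(xy,lift,op=.088):
    command_gripper(op); st("open"); move_l([*xy,lift],v=.2)
def snap(n):
    for c in("top","side"):
        p,d=camera(c);cv2.imwrite(f"pics/{c}{n}.png",p[:,:,::-1]);np.save(f"{c}{n}.npy",d)
    t=cv2.imread(f"pics/top{n}.png")[130:270,155:425];s=cv2.imread(f"pics/side{n}.png")[140:320,130:400]
    cv2.imwrite(f"pics/c{n}.png",np.vstack([cv2.resize(t,(567,294),interpolation=2),cv2.resize(s,(567,300),interpolation=2)[:300]]))
E
python3 - <<'E'
from h import *
pick([.441,-.134],np.pi/2,.066,25,.26)
snap(1)
E
```

```text
[ 0.48  0.2  -0.33  2.01  0.08  0.94 -1.46]
above 2.17 [ 0.4411 -0.1349  0.2601] w 0.0879 F [ 0.4 -0.2 -0.4]
at 3.2 [ 0.4415 -0.1341  0.1276] w 0.0877 F [0.  0.  0.2]
gripped 3.74 [ 0.4412 -0.1343  0.1274] w 0.0613 F [-1.4 -0.4  5.8]
lifted 4.78 [ 0.4404 -0.1339  0.2591] w 0.0612 F [ 0.3 -0.3 -3.5]
```

View pics/c1.png

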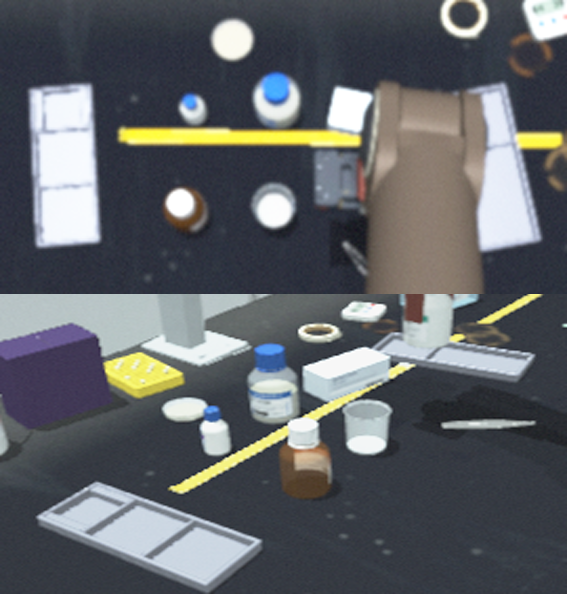

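The white bottle is held upright at about (428,325) in the side crop, with width 61 mm and −3.5 N of weight, which fits. Next I place it and do the carton.

```bash
python3 - <<'E'
from h import *
xy=bay(T2,.074); print(xy)
place(xy,T2[1]+np.pi/2,.066,.26)
release(xy,.28)
pick([.5727,-.1365],np.radians(-11.3),.038,20,.26)
snap(2)
E
```

```text
[ 0.57754007 -0.30337336]
[ 0.59  0.51 -0.26  1.56  0.14  1.09 -1.08]
over 5.75 [ 0.5771 -0.3018  0.2593] w 0.0614 F [ 0.2 -0.2 -2.2]
down 7.2 [ 0.5775 -0.3034  0.1308] w 0.0612 F [ 0.3  1.  -2.9]
open 7.82 [ 0.5775 -0.3034  0.1311] w 0.0879 F [-0.4 -0.   0.3]
[ 0.57  0.45 -0.56  1.71  0.27  1.06 -0.28]
above 9.71 [ 0.5728 -0.1379  0.2599] w 0.0877 F [ 0.  -0.5  0.2]
at 10.93 [ 0.5733 -0.1366  0.0999] w 0.0878 F [-1.3  1.1  1.4]
gripped 11.54 [ 0.5728 -0.1365  0.0992] w 0.055 F [-0.1 -0.8  2.1]
lifted 12.77 [ 0.5722 -0.1365  0.259 ] w 0.0552 F [-0.1 -0.  -1.4]
```

View pics/c2.png

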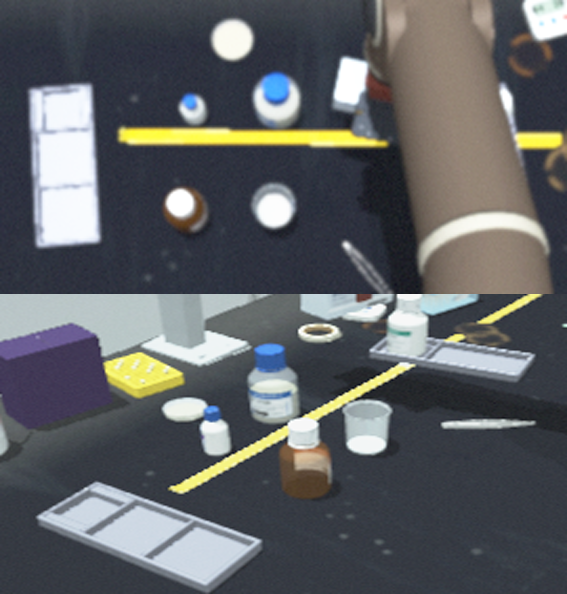

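The white bottle stands in the square bay at (407,335) in the crop. The carton is gripped at a width of 55 mm, as it should be. Next I place it, then pick the brown bottle.

```bash
python3 - <<'E'
from h import *
xy=bay(T2,-.043); print(xy)
place(xy,T2[1]+np.pi/2,.038,.26)
release(xy,.28)
pick([.431,.1335],np.radians(95.9),.058,25,.25)
snap(3)
E
```

```text
[ 0.46284834 -0.32649927]
[ 0.74  0.37 -0.27  1.78  0.11  1.01 -0.95]
over 13.75 [ 0.4638 -0.3251  0.2598] w 0.0548 F [ 1.5 -0.1 -2.6]
down 15.39 [ 0.4628 -0.3265  0.1029] w 0.0551 F [ 0.3  0.1 -2.1]
open 16.08 [ 0.4629 -0.3265  0.103 ] w 0.0877 F [-0.1 -0.2  0. ]
[ 0.16  0.24 -0.65  2.03  0.18  0.93 -2.05]
above 19.02 [0.4315 0.1327 0.25  ] w 0.0876 F [-1.  -1.2  0.5]
at 20.05 [0.4314 0.1336 0.1196] w 0.0878 F [ 1.1 -0.1 -0.9]
gripped 20.64 [0.4312 0.1336 0.1193] w 0.0563 F [-0.5  0.3  4.3]
lifted 21.67 [0.4305 0.1332 0.2492] w 0.0564 F [-0.1 -0.2 -2.8]
```

View pics/c3.png

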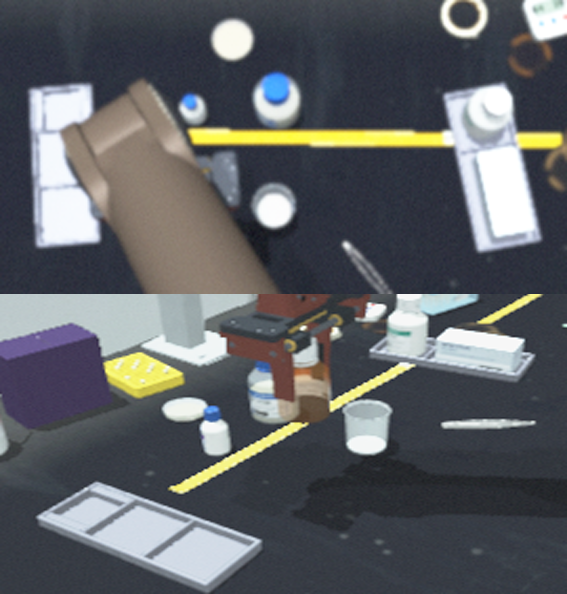

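The carton lies in the oblong bay at (507,192) and the brown bottle is held upright at (313,375) in the crop. On to placing it, then the beaker.

```bash
python3 - <<'E'
from h import *
a=T3[1]+np.pi/2
xy=bay(T3,-.074); print(xy)
place(xy,a,.058,.25)
release(xy,.25)
pick([.436,.0045],a,.053,10,.25)
snap(4)
E
```

```text
[0.42439199 0.31189335]
[-0.16  0.39 -0.71  1.86  0.3   1.   -2.47]
over 22.51 [0.4241 0.3118 0.2492] w 0.0565 F [-0.  -0.9 -2. ]
down 23.95 [0.4243 0.3119 0.1229] w 0.0565 F [ 0. -0. -2.]
open 24.62 [0.4244 0.3119 0.123 ] w 0.0878 F [-0.3 -0.1 -0.3]
[ 0.49  0.21 -0.68  2.06  0.17  0.92 -1.75]
above 26.8 [0.4363 0.0056 0.2501] w 0.088 F [ 0.5 -0.4  0.4]
at 27.86 [0.4364 0.0048 0.1145] w 0.0882 F [-0.9 -0.2  0.1]
gripped 28.44 [0.4362 0.0045 0.1142] w 0.0577 F [0.6 0.  2.8]
lifted 29.5 [0.4355 0.0044 0.2493] w 0.058 F [ 0.2  0.4 -0.8]
```

View pics/c4.png

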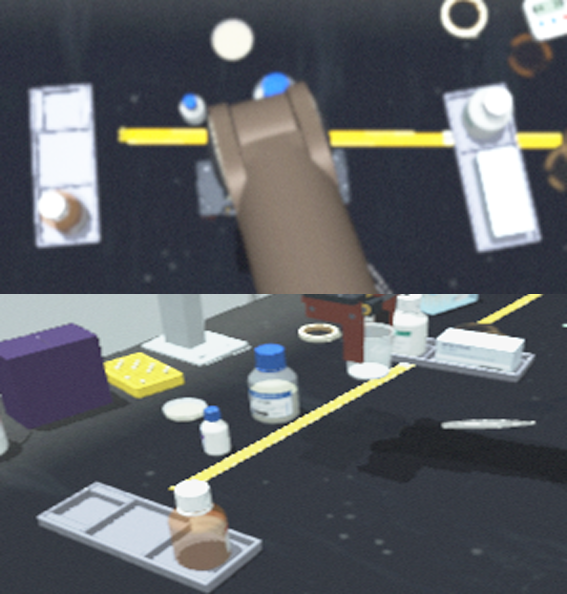

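The brown bottle stands in the large bay at (200,525) and the beaker hangs straight in the fingers at (372,350). Next is the beaker placing, then the dropper, picked with the jaws along x to keep clear of the blue-capped bottle.

```bash
python3 - <<'E'
from h import *
a=T3[1]+np.pi/2
xy=bay(T3,.012); print(xy)
place(xy,a,.053,.25)
release(xy,.26)
pick([.582,.1285],0.,.040,12,.26,op=.07)
snap(5)
E
```

```text
[0.50993643 0.32073351]
[-0.1   0.54 -0.77  1.68  0.41  1.1  -2.45]
over 30.83 [0.5104 0.3192 0.2497] w 0.0576 F [ 0.3  0.3 -0.3]
down 32.31 [0.5099 0.3208 0.1179] w 0.0577 F [-0.8 -0.9 -0.4]
open 32.97 [0.5099 0.3208 0.118 ] w 0.088 F [-0.4 -0.8  0.5]
[ 0.43  0.65 -1.09  1.67  0.61  1.21 -0.8 ]
above 35.78 [0.5818 0.129  0.2601] w 0.0701 F [ 0.1 -0.4  0.5]
at 36.99 [0.5825 0.1288 0.1019] w 0.0703 F [ 1.1 -0.5 -0. ]
gripped 37.65 [0.582  0.1285 0.1011] w 0.0337 F [-0.8 -0.1  1.2]
lifted 38.86 [0.5817 0.1282 0.259 ] w 0.0337 F [ 1.3 -0.4  0.2]
```

View pics/c5.png

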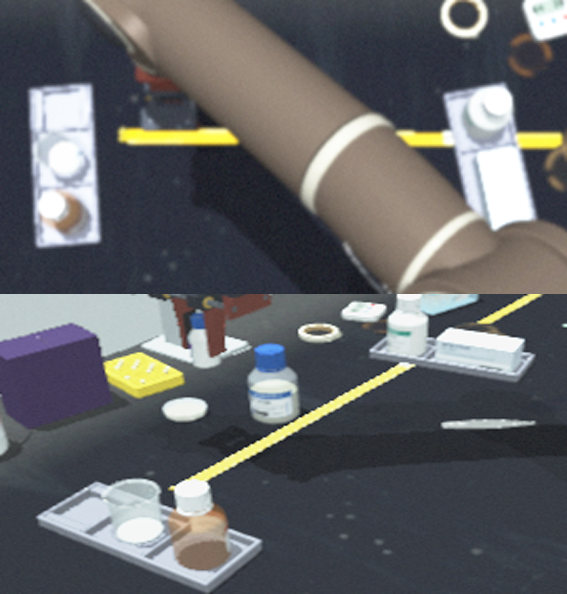

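The beaker is in the middle bay at (135,512) and the dropper is upright in the fingers at (203,345). Placing the last one now.

```bash
python3 - <<'E'
from h import *
a=T3[1]+np.pi/2
xy=bay(T3,.086); print(xy)
place(xy,a,.040,.26)
release(xy,.28,.07)
set_joints([1.158,0.411,-0.013,1.596,0.006,1.134,-0.082]); st()
snap(6)
t=cv2.imread("pics/top6.png");cv2.imwrite("pics/t6.png",cv2.resize(t[130:270,155:425],None,fx=2.96,fy=2.96,interpolation=2))
for cam in("top","side"):
    P=cloud(cam,np.load(cam+"6.npy")).reshape(-1,3);print(cam)
    for n,T,x,z,r in[("amber",T3,-.074,.115,.03),("beaker",T3,.012,.073,.04),("drop",T3,.086,.081,.025),("hdpe",T2,.074,.123,.035),("box",T2,-.043,.053,.07)]:
        c=bay(T,x);m=(np.hypot(P[:,0]-c[0],P[:,1]-c[1])<r)&(abs(P[:,2]-z)<.008);q=P[m]
        d=q[:,:2]-T[0];ca,sa=np.cos(T[1]),np.sin(T[1]);L=np.c_[d@[ca,sa],d@[-sa,ca]]
        print(n,len(q),"loc mid",((L.min(0)+L.max(0))/2-[x,0]).round(4),np.ptp(L,0).round(3),"z",np.median(q[:,2]).round(4),np.percentile(q[:,2],95).round(4))
    for n,c,z in[("buf",(.591,.004),.128),("petri",(.693,.074),.012)]:
        for k in("0","6"):
            Q=cloud(cam,np.load(cam+k+".npy")).reshape(-1,3);q=Q[(np.hypot(Q[:,0]-c[0],Q[:,1]-c[1])<.045)&(abs(Q[:,2]-z)<.006)];print(n,k,len(q),q.mean(0).round(4))
E
```

```text
[0.58354444 0.32834016]
[ 0.14  0.93 -1.36  1.47  0.91  1.47  0.45]
over 40.1 [0.5838 0.3278 0.2596] w 0.0333 F [ 0.4 -0.6 -0.4]
down 41.73 [0.5835 0.3284 0.1049] w 0.0334 F [-0.   0.4 -0. ]
open 42.47 [0.5836 0.3283 0.105 ] w 0.0703 F [0.2 0.1 0.1]
 46.94 [ 0.2123 -0.588   0.3025] w 0.07 F [-0.5  1.  -0.2]
top
amber 110 loc mid [-0.0002 -0.0022] [0.032 0.032] z 0.1141 0.1179
beaker 71 loc mid [-0.0006 -0.0001] [0.057 0.059] z 0.0709 0.0748
drop 37 loc mid [-0.001  -0.0007] [0.019 0.018] z 0.0792 0.083
hdpe 122 loc mid [0.001  0.0014] [0.034 0.035] z 0.1234 0.1267
box 746 loc mid [-0.0003  0.    ] [0.12  0.058] z 0.053 0.0574
buf 0 133 [0.5919 0.0033 0.1277]
buf 6 135 [0.5921 0.0038 0.1277]
petri 0 262 [0.6954 0.0724 0.0124]
petri 6 271 [0.6947 0.0729 0.0126]
side
amber 175 loc mid [-0.0002  0.0006] [0.032 0.032] z 0.1147 0.1163
beaker 176 loc mid [-0.0005  0.001 ] [0.059 0.059] z 0.0695 0.0736
drop 57 loc mid [-0.0012  0.0034] [0.018 0.017] z 0.0805 0.0824
hdpe 62 loc mid [-0.0003  0.0024] [0.033 0.038] z 0.1226 0.125
box 384 loc mid [0.0001 0.0025] [0.121 0.063] z 0.0529 0.0553
buf 0 89 [0.589  0.0081 0.1276]
buf 6 92 [0.5895 0.0087 0.1275]
petri 0 214 [0.6933 0.0777 0.0127]
petri 6 220 [0.6922 0.0774 0.0126]
```

```bash
ls pics | tail -3
```

```text
top5.png
top6.png
topc.png
```

View pics/c6.png

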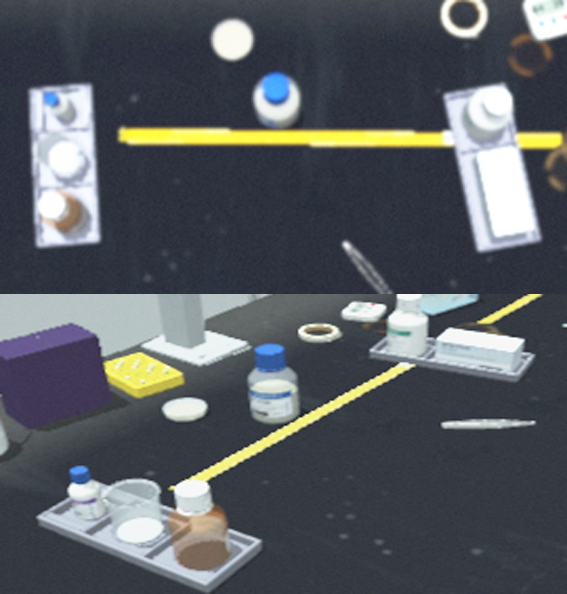

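View pics/t6.png

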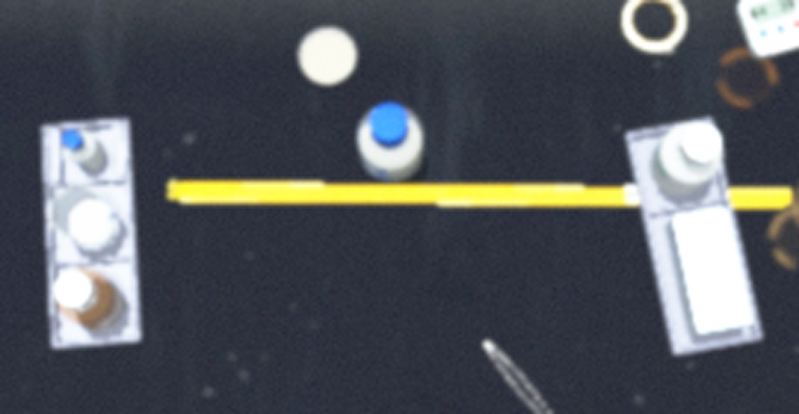

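All five things stand in their bays: dropper (82,150), beaker (93,222), brown bottle (88,298), white bottle (690,158) and carton (712,270) in the enlarged top crop. The buffer bottle at (389,123) and the dish at (328,56) have not moved.

```bash
python3 -c "
from plant import *
finish_job()"
```

```text
the job is handed in; nothing more can be done
```

Both kits are made up and the job is handed in; the arm was back at its start pose at about 47 s on the robot's clock, out of the 115 s allowed. The hand-in gives no verdict, so the results below are my own measurements.

- **Placing:** Each thing was picked from above and lowered to about 1 mm above its bay floor before release. The carton was turned to fit the oblong bay.
- **Position in the bays:** In the last depth pictures from both cameras, all five things are within about 3.5 mm of their bay centres. Their tops are at the heights expected for standing upright on the bay floors.
- **Left in place:** The blue-capped bottle and the petri dish measure within about 1 mm of where they started.
- **Disagreements:** The two cameras differ by up to about 4 mm sideways, worst for the dropper bottle, which is well inside its 14 mm tolerance. No check failed.

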